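# Unscrew the left-hand knob of the reversed lapping spindle and weigh its carrier

### The job

Two small lapping spindles each hold a slotted carrier plate under a wing knob; the spindle whose knob is engraved (a notch across the top of the wing and a ring round its collar) runs in reverse, so that knob has a left-hand thread and comes loose clockwise, seen from above. Without tightening it first, unscrew the engraved knob until its clamp flange is clear of the plate, then draw that plate gently out by its rib, straight along its slot and without forcing it, and lay it softly, flat and centred, on the round platform of the scale. Leave the plain knob, its plate and the things lying about undisturbed.

Things in the scene. Friction and masses are not known exactly. Their poses are not given: they have to be found in the camera images.
- marked_stand: Fixed grey stand of the engraved knob, foot 130 x 90 mm. Table top at z = 45 mm with two guide cheeks, 6 mm high, 96 mm long, 63 mm apart inside (plate play 1.5 mm a side). A fixed stem 10 mm thick stands at the origin. Origin: spindle axis on the worktop; z up; the plate comes out along this -x. The two stands may be in swapped places.
- plain_stand: The same stand under the plain knob, a bystander; same axes.
- marked_knob (a joint): Left-hand thread of the engraved knob, rad: grows as the knob turns CLOCKWISE seen from above, rising 2 mm per rad. Starts at 0 to 0.5. Below -0.1 it bears hard on the plate; at 2.0 the flange leaves the plate's pocket, at 2.3 it is clear; firm stop at 3.7, the knob stays captive. Friction about 0.2 N m; stays where left.
- marked_knob_grip (a point): Point on the knob's axis, z = 91 mm at joint 0, rising with the thread. The black wing, 46 x 14 mm, reaches from 18 mm below it to 8 mm above; point x = length of the wing (parallel to the stand's x at joint 0, turns with the knob). Below it a collar 40 mm across, 5 mm thick. Engraved: 7 mm wide notch across the wing's top, ring on the collar. The axis does not yield sideways.
- plain_knob (a joint): Right-hand thread of the plain knob, a bystander: same sign (clockwise grows), starts at -0.5 to 0; not to be turned.
- marked_carrier: Loose aluminium plate on the marked stand, 0.11 to 0.22 kg, 60 mm wide, 10 mm thick, from x = -84 to +32 mm. Origin: underside, on the spindle axis when home. A 12.5 mm slot runs from the origin out of the +x end; a 33 mm square pocket, 4 mm deep, round the origin holds the knob's 30 mm flange. Drawn along its -x, it is clear after 55 mm and may be lifted.
- marked_carrier_grip (a point): Centre of the plate's upright grip rib, 30 mm long (plate's x), 12 mm wide, 16 mm tall above the plate's top; at (-64, 0, 18) mm of the plate. Take it from above across the 12 mm.
- marked_carrier_mid (a point): Middle of the plate's underside, at (-26, 0, 0) mm of the plate.
- plain_carrier: The same kind of plate on the plain stand, a bystander.
- scale: Fixed flat bench scale, 187 x 141 x 30 mm, origin under its centre, two small buttons on its -x side. Behind it stands a chest of drawers, front at x = 0.62 m, its wooden knobs reaching to x = 0.59 m at z = 0.09 to 0.32 m.
- scale_platform (a point): Centre of the top face of the scale's rigid round platform, 99 mm across, 30 mm above the worktop, 27 mm along +x from the scale's centre.
- specimen_box_13: Clear specimen box with a stone, 44 x 41 x 31 mm, bystander; origin under its centre.
- vial: Squat glass vial, 36 mm across, 55 mm tall, bystander; origin under its centre.
- loupe: Folding loupe, 36 x 26 x 16 mm, bystander; origin under its centre.
- petri_dish: Clear dish with grains, 60 mm across, 13 mm tall, bystander; origin under its centre.

How it is judged:
By the outcome, as a careful person would: the job done as asked, in the order asked, and still so for the second after the job is handed in, with the robot touching nothing.
It also fails if it takes over 72 s, if anything falls off the work surface, if the arm or the gripper's body presses on something with over 40 N, if the wrist force passes 120 N, or if a joint passes its speed limit or range.

### The arm

A 6-joint arm with a two-finger parallel gripper is mounted at the origin on a cart in front of the work surface, level with it; the furniture and walls round the work are solid. World frame = base frame: x ahead of the robot, y to its left, z up, the work surface at z = 0. Lengths are in m, angles in rad, forces in N, time in s.
With the tool pointing down it reaches from about 0.275 to 0.825 m from the base axis. Payload 4.9 kg.
Tool frame: the origin (TCP) lies midway between the tips of the shut fingers; the grasp point (between the pads) lies 19 mm behind it (grip_point_offset is the distance from the TCP to the grasp point, in m); z points along the fingers, y is the line along which they close (so a half turn about z gives the same grasp; the last joint's range is limited). The gripper opens to 85 mm and grips with 20 to 120 N. Pads are 22 mm wide; open, the fingers measure 114 mm over their backs; the gripper's body (76 mm by 85 mm) begins 54 mm behind the grasp point. The pads swing forward as they close: fully open they stand 13 mm farther back than shut.
Start: joints at [-1.337, 0.326, -0.193, 1.052, 0, 1.437], TCP at [0.198, -0.513, 0.231] pointing down, gripper open.
Joint ranges: [-2.65, 2.65], [-0.97, 1.79], [-1.3, 1.35], [-1.93, 2.1], [-1.47, 1.37], [-3.14, 3.14]. Speed limits (rad/s): [2.57, 2.57, 3.14, 3.14, 3.14, 3.14].

### API

Orientations are given as a rotation vector (axis times angle).
In Python, from cell import * gives the robot as it stands. Calls block until the motion is done:
- movep(position, orientation): joint-space move of the TCP to a pose.
- move_l(position, velocity=0.15, rot=None, until_force=None): straight line of the TCP; rot=None keeps the orientation; velocity is the mean speed in m/s. With until_force (N) it stops when the force on the tool has changed by that much, and returns True; else False.
- set_joints(angles): joint-space move.
- let_go() and grab(newtons=None): open the fingers fully, or close them until they stop; newtons is the grip in N (None keeps the last).
- sleep(seconds).
- ik(position, orientation): joint angles nearest the present ones, or None.
- get_state(): the state.
- grab_frame(name): name is "side" or "top"; returns a dict with "img" (480x640x3 uint8, red, green, blue), "fx", "fy", "cx", "cy" (pixels), "cam_to_world" (4x4, takes a point from camera to world coordinates). Camera axes: x right, y down, z forward; pixel columns grow to the right and rows downward; lengths in m; the calibration is good to about 2 mm. A picture is of the moment at which its call begins. There is no depth.
A pose or a line that the arm cannot do raises MotionError and nothing moves.
- sign_off(): hands the job in; it is judged then, once.
Trained networks look in the newest picture that a camera, given by its name, has taken for a name from the list of things; names that differ only in an ending like _2 or _b are one class to them, and where a whole thing is asked for, a point or a joint stands for the part that bears it (a point fixed in the world has none). Each returns a list of dicts, best first, with "score" (0 to 1); they miss things now and then, are a little off and sometimes report something else, mostly with a low value. They report only what shows in the picture. A call takes as long as a camera call.
- spot_in(camera, name): "centre" ([column, row] in pixels, amid what is visible of it).
- silhouettes(camera, name): "mask" (480x640 bool, what is visible of it) and "centre" ([column, row] in pixels, amid what is visible of it).
- tip_of(camera, name): "centre" ([column, row] in pixels: a listed point, or the origin of a listed thing).
The state is a dict: "clock": time; "q": joint angles; "joint_velocities": joint speeds; "tau": joint torques, N m; "position": TCP position; "eef_rot": TCP orientation; "contact_force": force on the tool from outside, world axes, zero at the start; "wrist_torque": the same for the moment, N m; "finger_gap": opening from 0.0 (shut) to 1.0 (fully open); "grasp_force": force on a finger pad.
Only numpy, scipy, OpenCV 4.12 (cv2) and the standard library are available. Lean on these libraries where they do the work, as an engineer would, in place of code of your own. Each camera call takes 0.05 s, during which the arm holds its last target. There are 200 camera calls.

## Working session

There is one attempt and no reset: what is moved stays moved. The work goes in short steps, each a Python script; the robot and the scene stay as the last script left them, time stands still between calls to the robot, and variables do not carry over. Pictures are saved under pics/ and viewed, at most 10 in all, crops included, and the job is handed in when it is done.

```bash
mkdir -p pics; ls; python3 - <<'E'
from cell import *
import cv2,numpy as np
for c in("top","side"):
    f=grab_frame(c); cv2.imwrite(f"pics/{c}0.png",f["img"][:,:,::-1])
    print(c,f["fx"],f["cx"],f["cy"],np.round(f["cam_to_world"],3).tolist())
    for n in("marked_stand","plain_stand","marked_knob_grip","marked_carrier_grip","marked_carrier_mid","marked_carrier","scale","scale_platform","plain_knob","specimen_box_13","vial","loupe","petri_dish"):
        print(n,[(np.round(d["centre"],1).tolist(),round(d["score"],2)) for d in tip_of(c,n)[:3]])
print(get_state()["clock"],get_state()["eef_rot"])
E
```

```text
pics
top 503.35450799457686 322.7986567924564 243.69400176117304 [[-0.026, -0.996, 0.09, 0.395], [-1.0, 0.027, 0.01, -0.125], [-0.013, -0.089, -0.996, 1.129], [0.0, 0.0, 0.0, 1.0]]
marked_stand [([252.4, 219.3], 0.91)]
plain_stand [([171.9, 221.2], 0.76)]
marked_knob_grip [([249.9, 210.4], 0.52)]
marked_carrier_grip [([247.1, 244.6], 0.73)]
marked_carrier_mid [([250.8, 228.6], 0.65)]
marked_carrier [([250.9, 212.5], 0.9)]
scale [([397.3, 253.2], 0.75), ([161.4, 220.8], 0.3)]
scale_platform [([396.0, 241.9], 0.75), ([251.0, 220.8], 0.7)]Traceback (most recent call last):
  File "<stdin>", line 7, in <module>
ValueError: it knows: loupe, marked_carrier, marked_carrier_grip, marked_carrier_mid, marked_knob_grip, marked_stand, petri_dish, plain_carrier, plain_stand, scale, scale_platform, specimen_box, vial
```

```bash
python3 - <<'E'
from cell import *
import cv2,numpy as np
for c in("top","side"):
    f=grab_frame(c); cv2.imwrite(f"pics/{c}1.png",f["img"][:,:,::-1])
    if c=="side":print(c,f["fx"],f["cx"],f["cy"],np.round(f["cam_to_world"],3).tolist())
    M=f["cam_to_world"]
    Z=dict(marked_knob_grip=.0915,marked_carrier_grip=.063,marked_carrier_mid=.045,marked_carrier=.045,plain_carrier=.045,scale_platform=.03)
    for n in("marked_stand","plain_stand","marked_knob_grip","marked_carrier_grip","marked_carrier_mid","marked_carrier","plain_carrier","scale","scale_platform","specimen_box","vial","loupe","petri_dish"):
        for d in tip_of(c,n)[:2]:
            u,v=d["centre"]; r=M[:3,:3]@[(u-f["cx"])/f["fx"],(v-f["cy"])/f["fy"],1]; z=Z.get(n,0)
            p=M[:3,3]+r*(z-M[2,3])/r[2]
            print(n,round(u,1),round(v,1),round(d["score"],2),np.round(p,4))
    if c=="top":cv2.imwrite("pics/topcrop.png",cv2.resize(f["img"][150:290,120:470,::-1],None,fx=2.28,fy=2.28,interpolation=2))
s=get_state();print(s["clock"],s["eef_rot"])
E
```

```text
marked_stand 247.6 221.0 0.97 [0.5529 0.0556 0.    ]
plain_stand 168.5 221.0 0.71 [0.5579 0.2354 0.    ]
marked_knob_grip 248.6 210.3 0.89 [0.5625 0.0386 0.0915]
marked_knob_grip 247.8 227.4 0.33 [0.5267 0.0407 0.0915]
marked_carrier_grip 250.5 245.5 0.64 [0.4913 0.04   0.063 ]
marked_carrier_grip 400.2 252.2 0.63 [ 0.4684 -0.2774  0.063 ]
marked_carrier_mid 249.8 228.2 0.73 [0.5307 0.0438 0.045 ]
marked_carrier_mid 307.5 207.0 0.62 [ 0.5737 -0.0826  0.045 ]
marked_carrier 250.5 213.5 0.69 [0.5629 0.0419 0.045 ]
marked_carrier 251.1 228.2 0.33 [0.5306 0.041  0.045 ]
plain_carrier 164.1 220.9 0.74 [0.5519 0.2307 0.045 ]
plain_carrier 245.7 212.8 0.49 [0.5647 0.0523 0.045 ]
scale 397.6 254.7 0.74 [ 0.4673 -0.2804  0.    ]
scale 307.8 206.8 0.32 [ 0.5815 -0.0815  0.    ]
scale_platform 394.6 242.0 0.7 [ 0.4934 -0.2708  0.03  ]
specimen_box 210.2 269.2 0.95 [ 0.446   0.1412 -0.    ]
vial 307.9 207.6 0.51 [ 0.5797 -0.0817  0.    ]
loupe 298.1 287.7 0.62 [ 0.3994 -0.0555  0.    ]
petri_dish 491.9 240.6 0.61 [ 0.4933 -0.4927  0.    ]
side 445.3129972026999 323.2669550295305 240.525780224164
[... 505 characters left out ...]
0.045 ]
marked_carrier 283.5 274.7 0.39 [ 0.5406 -0.0201  0.045 ]
plain_carrier 197.4 341.6 0.93 [0.5538 0.2315 0.045 ]
plain_carrier 259.2 286.2 0.33 [0.5608 0.0408 0.045 ]
scale 360.6 246.9 0.83 [ 0.478  -0.2855  0.    ]
scale_platform 350.6 238.4 0.95 [ 0.4976 -0.2647  0.03  ]
scale_platform 259.6 266.1 0.26 [ 0.6231 -0.0441  0.03  ]
specimen_box 279.7 348.0 0.71 [0.4486 0.136  0.    ]
specimen_box 261.1 303.5 0.34 [0.5609 0.0396 0.    ]
vial 284.1 274.3 0.8 [ 0.5812 -0.08    0.    ]
loupe 354.6 302.1 0.62 [ 0.3878 -0.0591  0.    ]
petri_dish 384.6 216.0 0.79 [ 0.4944 -0.4917  0.    ]
petri_dish 262.4 301.3 0.66 [0.5631 0.0319 0.    ]
1.85 [-3.08859084e+00 -5.74498220e-01 -1.14995352e-05]
```

View pics/topcrop.png

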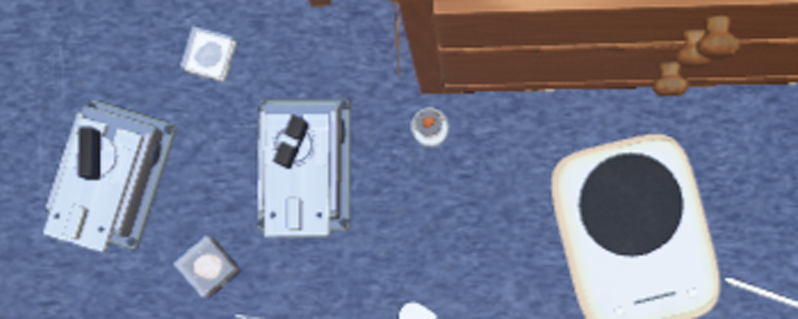

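View pics/side1.png

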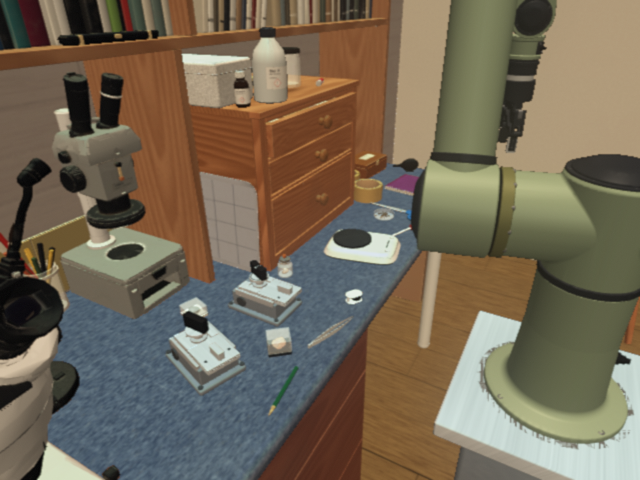

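The engraved knob (notch) is on the middle stand, at top-image (249, 210). The wing is already turned a little clockwise. Next I'll measure the edges more precisely.

```bash
cat > h.py <<'E'
from cell import *
import cv2,numpy as np
def ray(f,u,v,z):
    M=f["cam_to_world"]; r=M[:3,:3]@[(u-f["cx"])/f["fx"],(v-f["cy"])/f["fy"],1]
    return (M[:3,3]+r*(z-M[2,3])/r[2])
def proj(f,P):
    M=f["cam_to_world"]; c=(np.atleast_2d(P)-M[:3,3])@M[:3,:3]
    return np.c_[f["fx"]*c[:,0]/c[:,2]+f["cx"],f["fy"]*c[:,1]/c[:,2]+f["cy"]]
def tri(fs,uvs):
    A=[];b=[]
    for f,(u,v) in zip(fs,uvs):
        M=f["cam_to_world"];r=M[:3,:3]@[(u-f["cx"])/f["fx"],(v-f["cy"])/f["fy"],1];r/=np.linalg.norm(r)
        Q=np.eye(3)-np.outer(r,r);A.append(Q);b.append(Q@M[:3,3])
    return np.linalg.lstsq(np.vstack(A),np.hstack(b),rcond=None)[0]
def crop(f,x0,y0,w,h,k,name,lines=()):
    im=cv2.resize(f["img"][y0:y0+h,x0:x0+w,::-1],None,fx=k,fy=k,interpolation=cv2.INTER_CUBIC)
    for L in lines:
        p=((proj(f,L)-[x0,y0]+.5)*k).astype(np.int32); cv2.polylines(im,[p],False,(0,0,255),1)
    cv2.imwrite(name,im)
def model(x,y,th,q):
    c,s=np.cos(th),np.sin(th)
    T=lambda a,z:np.array([[x+c*p[0]-s*p[1],y+s*p[0]+c*p[1],z] for p in a])
    R=lambda x0,x1,w:[(x0,-w),(x1,-w),(x1,w),(x0,w),(x0,-w)]
    cw=[(np.cos(q)*a+np.sin(q)*b,-np.sin(q)*a+np.cos(q)*b) for a,b in R(-.023,.023,.007)]
    return [T(R(-.084,.032,.03),.055),T(R(-.079,-.049,.006),.071),T(cw,.099+.002*q)]
E
python3 - <<'E'
from h import *
ft=grab_frame("top");fs=grab_frame("side")
L=model(.559,.043,-.02,.45)
a=(225,185,55,80,7)
crop(ft,*a,"pics/a.png",L);crop(ft,*a,"pics/b.png")
crop(fs,225,250,85,75,7,"pics/c.png",L)
A=cv2.imread("pics/a.png");B=cv2.imread("pics/b.png");cv2.imwrite("pics/ab.png",np.hstack([A,B]))
for f,c in((ft,"top"),(fs,"side")):
    for d in silhouettes(c,"scale_platform")[:1]+silhouettes(c,"scale")[:1]:
        m=d["mask"].astype(np.uint8);ct=max(cv2.findContours(m,0,2)[0],key=cv2.contourArea)
        print(c,d["centre"],m.sum(),cv2.minAreaRect(ct))
    g=f["img"].max(2)
    u,v=((395,242) if c=="top" else (351,238))
    m=np.zeros(g.shape,np.uint8);m[v-40:v+40,u-40:u+40]=(g[v-40:v+40,u-40:u+40]<70)
    n,lab,st,ce=cv2.connectedComponentsWithStats(m)
    k=lab[v,u];ct=max(cv2.findContours((lab==k).astype(np.uint8),0,2)[0],key=cv2.contourArea)
    e=cv2.fitEllipse(ct);print("disc",st[k],ce[k],e,ray(f,*ce[k],.03))
E
```

```text
top [399.2, 250.0] 4936 ((397.8475036621094, 252.6357879638672), (83.3343505859375, 62.77471923828125), 74.87599182128906)Traceback (most recent call last):
  File "<stdin>", line 17, in <module>
cv2.error: OpenCV(4.12.0) /io/opencv/modules/imgproc/src/shapedescr.cpp:361: error: (-201:Incorrect size of input array) There should be at least 5 points to fit the ellipse in function 'fitEllipseNoDirect'
```

View pics/ab.png

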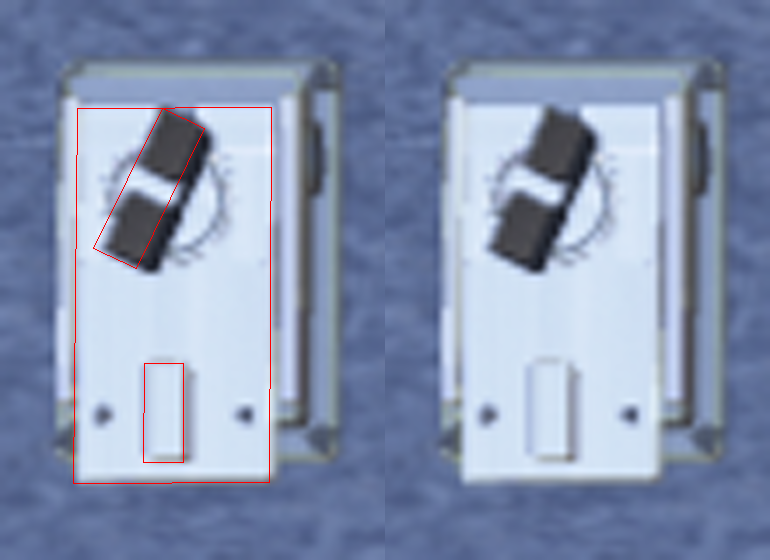

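View pics/c.png

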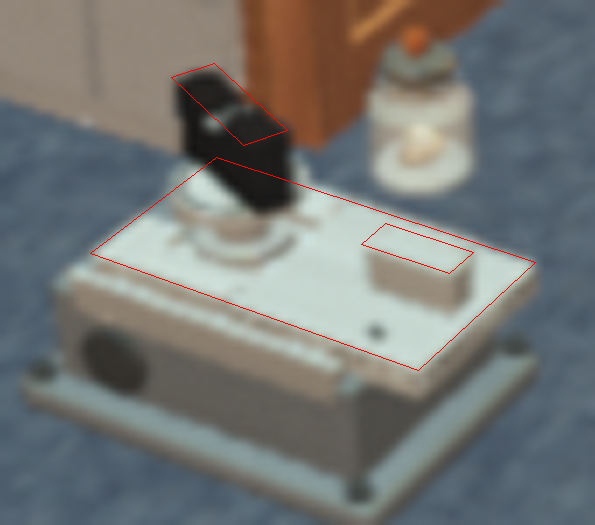

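The overlay fits the engraved knob and its plate to about 1–2 mm. The stand axis is near (0.5585, 0.041), yaw is about -0.02, and the joint is at about 0.45. I'll move to it now, keeping clear of the chest.

```bash
cat >> h.py <<'E'
def rv(a):
    a=(a+np.pi)%(2*np.pi)-np.pi
    return np.pi*np.array([np.cos(a/2),np.sin(a/2),0])
def st(m=""):
    s=get_state();print(m,round(s["clock"],2),np.round(s["position"],4),"F",np.round(s["contact_force"],1),"T",np.round(s["wrist_torque"],2),"gap",round(s["finger_gap"],3),"gf",round(s["grasp_force"],1),"q6",round(s["q"][5],2));return s
X,Y,TH,Q0=.5585,.041,-.02,.45
E
python3 - <<'E'
from h import *
ft=grab_frame("top");fs=grab_frame("side")
for f,c,(u,v) in((ft,"top",(395,242)),(fs,"side",(351,238))):
    g=f["img"].max(2).astype(np.uint8);w=30
    sub=g[v-w:v+w,u-w:u+w];t,b=cv2.threshold(sub,0,255,cv2.THRESH_BINARY_INV|cv2.THRESH_OTSU)
    n,lab,s,ce=cv2.connectedComponentsWithStats(b)
    k=lab[w,w];ct=max(cv2.findContours((lab==k).astype(np.uint8),0,2)[0],key=cv2.contourArea)
    e=cv2.fitEllipse(ct);cc=np.array(e[0])+[u-w,v-w];print(c,t,s[k],e[1],ray(f,*cc,.03))
a=TH-Q0
movep([.36,-.15,.26],rv(a));st()
movep([X,Y,.16],rv(a));st()
move_l([X,Y,.105],.1);st()
f=grab_frame("top");crop(f,200,165,110,90,7,"pics/d.png",model(X,Y,TH,Q0))
E
```

```text
top 159.0 [   9    5   46   46 1612] (44.235260009765625, 44.67563247680664) [ 0.49929598 -0.27493245  0.03      ]
side 161.0 [   0    0   60   60 2652] (56.18174743652344, 76.09175109863281) [ 0.51662357 -0.30861078  0.03      ]
 3.63 [ 0.3602 -0.1505  0.2601] F [ 0.7 -0.5  0.5] T [-0.02 -0.02 -0.02] gap 1.0 gf 0.0 q6 3.03
 8.37 [0.5585 0.0409 0.1601] F [ 0.8  0.2 -0.6] T [-0.02 -0.   -0.03] gap 1.001 gf 0.0 q6 -2.73
 9.07 [0.5588 0.041  0.1053] F [ 1.  -0.2  0.4] T [ 0.02 -0.    0.07] gap 0.999 gf 0.0 q6 -2.73
```

View pics/d.png

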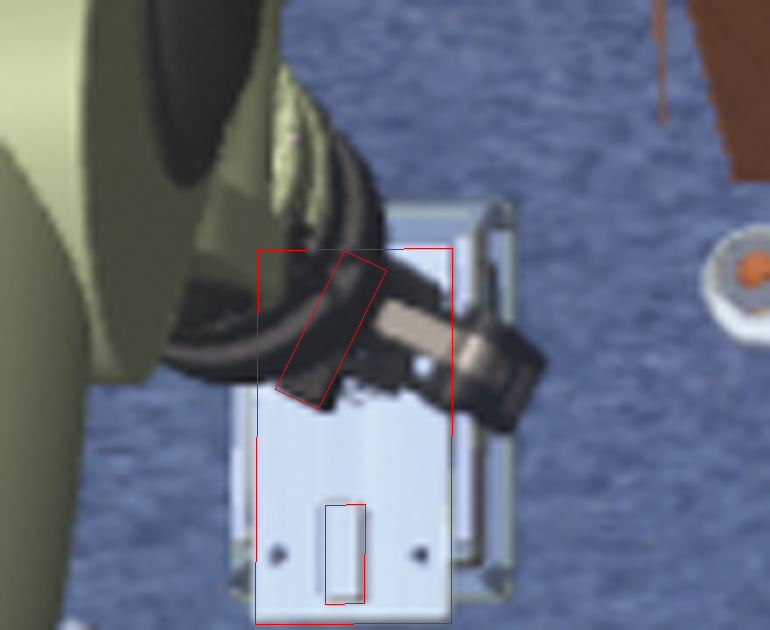

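Plate and rib align with the overlay within about 1 mm, and the gripper sits over the wing. I'll descend, grip and check forces.

```bash
python3 - <<'E'
from h import *
a=TH-Q0
print(move_l([X,Y,.0775],.06,until_force=8));st()
grab(30);s=st()
# relieve side force: compare two small offsets along closing axis
n=np.array([np.sin(a),-np.cos(a),0])
print("Fn",s["contact_force"]@n,"rot",s["eef_rot"])
E
```

```text
False
 9.72 [0.5583 0.041  0.0771] F [-0.2  0.1 -0.4] T [ 0.03 -0.03  0.  ] gap 0.999 gf 0.0 q6 -2.73
 10.38 [0.5589 0.0415 0.0778] F [-0.6  2.2  2.8] T [ 0.53 -0.02  0.17] gap 0.154 gf 29.4 q6 -2.73
Fn -1.7027611944946437 rot [-3.05436774e+00  7.30319538e-01 -9.38677473e-04]
```

```bash
python3 - <<'E'
from h import *
a=TH-Q0; grab(60);st()
N=6;D=2.4
for i in range(1,N+1):
    d=D*i/N
    move_l([X,Y,.0775+.002*d],.0012,rot=rv(a-d)); s=st(i)
    if np.linalg.norm(s["contact_force"])>25 or abs(s["wrist_torque"]).max()>3: print("stop");break
E
```

```text
10.6 [0.5589 0.0414 0.0779] F [0.2 3.  5.7] T [ 0.66 -0.02  0.18] gap 0.146 gf 62.8 q6 -2.73
1 11.15 [0.5588 0.0413 0.0787] F [-0.4  2.7  5.4] T [ 0.62  0.06 -0.08] gap 0.147 gf 62.8 q6 -2.33
2 11.7 [0.5586 0.0412 0.0795] F [-1.1  3.1  6.6] T [ 0.65  0.18 -0.12] gap 0.145 gf 62.8 q6 -1.93
3 12.25 [0.5584 0.0412 0.0803] F [-1.5  2.6  6.3] T [ 0.64  0.31 -0.07] gap 0.148 gf 62.9 q6 -1.53
4 12.8 [0.5582 0.0412 0.0811] F [-2.   2.9  6.3] T [ 0.61  0.41 -0.13] gap 0.146 gf 63.0 q6 -1.13
5 13.35 [0.558  0.0413 0.0819] F [-1.9  3.1  7.1] T [ 0.71  0.49 -0.15] gap 0.145 gf 63.0 q6 -0.73
6 13.9 [0.5579 0.0415 0.0827] F [-2.2  3.3  7.6] T [ 0.84  0.56 -0.1 ] gap 0.145 gf 63.0 q6 -0.33
```

```bash
python3 - <<'E'
from h import *
s=get_state();p=s["position"]
let_go();st()
move_l([p[0],p[1],.17],.15);st()
movep([.40,-.10,.2],rv(TH));st()
f=grab_frame("top");g=grab_frame("side")
crop(f,225,185,55,80,7,"pics/e1.png",model(X,.0413,TH,2.85));crop(g,225,245,85,80,7,"pics/e2.png",model(X,.0413,TH,2.85))
A=cv2.imread("pics/e1.png");B=cv2.imread("pics/e2.png");h=min(len(A),len(B));cv2.imwrite("pics/e.png",cv2.resize(np.hstack([A[:h],B[:h]]),None,fx=.8,fy=.8))
crop(f,340,190,120,120,5,"pics/f.png",[np.array([[.498+.0495*np.cos(t),-.273+.0495*np.sin(t),.03] for t in np.linspace(0,6.3,60)])])
E
```

```text
14.6 [0.5585 0.041  0.0823] F [ 0.4 -0.2 -0.4] T [-0.05  0.02 -0.  ] gap 1.003 gf 0.0 q6 -0.33
 15.33 [0.5574 0.0416 0.1694] F [-0.2 -0.   0.2] T [0.05 0.03 0.04] gap 1.002 gf 0.0 q6 -0.33
 17.93 [ 0.4001 -0.0999  0.1999] F [-1.3  0.4 -0.4] T [-0.01  0.02 -0.04] gap 0.998 gf 0.0 q6 2.74
```

View pics/e.png

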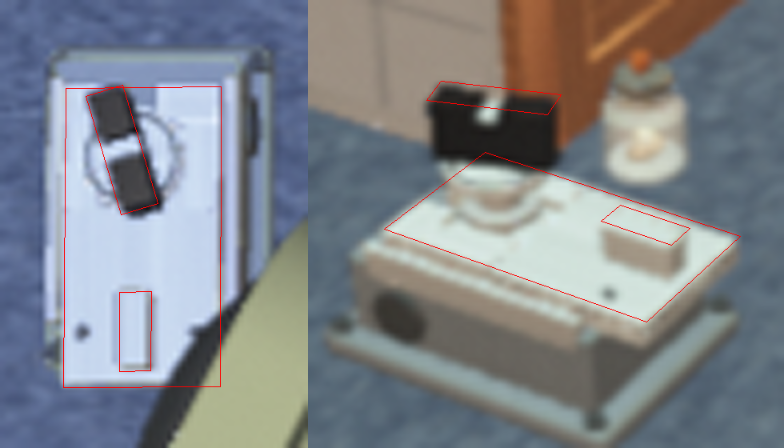

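View pics/f.png

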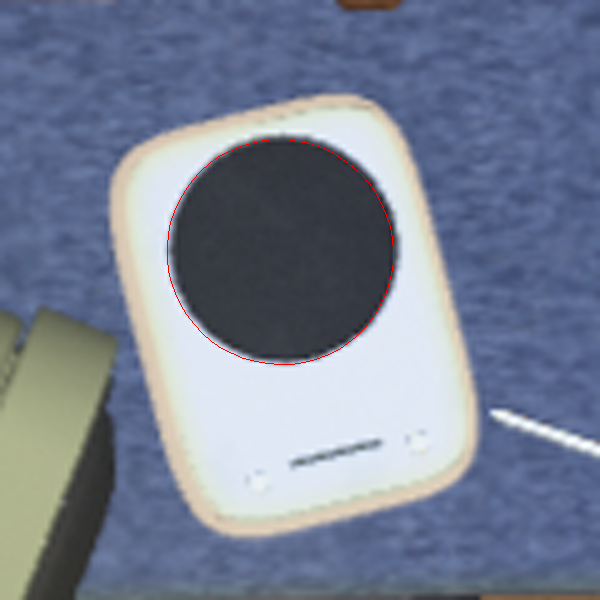

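The wing is now at about 2.85 rad, so the flange is clear; the plate hasn't moved. The platform centre is about (0.499, -0.2745). Next I'll take the rib.

```bash
python3 - <<'E'
from h import *
a=TH+np.pi; d=np.array([np.cos(TH),np.sin(TH)])
r=np.array([X,.0413])-.064*d
movep([*r,.14],rv(a));st()
print(move_l([*r,.0583],.08,until_force=8));st()
grab(20);st();grab(50);s=st()
ok=False
for k in (.01,.035,.064):
    hit=move_l([*(r-k*d),.0583],.04,until_force=10); s=st((k,hit))
    if hit: break
E
```

```text
20.38 [0.4945 0.0425 0.1401] F [-0.6  1.3 -1. ] T [ 0.01  0.03 -0.  ] gap 0.996 gf 0.0 q6 -0.04
False
 21.56 [0.495  0.0426 0.0587] F [ 0.2 -0.2  0.9] T [ 0.01 -0.01 -0.05] gap 1.0 gf 0.0 q6 -0.04
 22.22 [0.4946 0.0426 0.0585] F [-0.2  0.8  2. ] T [0.09 0.1  0.06] gap 0.131 gf 23.0 q6 -0.04
 22.43 [0.4946 0.0426 0.0586] F [-0.5 -0.2  4.6] T [0.1  0.19 0.01] gap 0.12 gf 51.7 q6 -0.04
(0.01, False) 22.83 [0.4844 0.0427 0.0585] F [-0.   0.1  5.2] T [-0.06 -0.08 -0.04] gap 0.12 gf 51.7 q6 -0.04
(0.035, False) 23.61 [0.4584 0.0434 0.0582] F [-2.   0.3  5.9] T [ 0.01  0.03 -0.  ] gap 0.127 gf 51.9 q6 -0.05
(0.064, False) 24.48 [0.4292 0.0439 0.058 ] F [-2.5 -0.1  3.2] T [0.05 0.19 0.03] gap 0.12 gf 51.5 q6 -0.05
```

```bash
python3 - <<'E'
from h import *
a=TH+np.pi; d=np.array([np.cos(TH),np.sin(TH)])
p=get_state()["position"]
move_l([p[0],p[1],.135],.08);st("lift")
c=np.array([.4992,-.2745]); t=c-.038*d
move_l([*t,.135],.15,rot=rv(a));st("over")
move_l([*t,.058],.08);s=st("hover")
f=grab_frame("top");zb=s["position"][2]-.0133
o=np.array(s["position"][:2])+.064*d
L=[np.array([[o[0]+d[0]*u-d[1]*v,o[1]+d[1]*u+d[0]*v,zb+.01] for u,v in((-.084,-.03),(.032,-.03),(.032,.03),(-.084,.03),(-.084,-.03))]),
 np.array([[c[0]+.0495*np.cos(t),c[1]+.0495*np.sin(t),.03] for t in np.linspace(0,6.3,60)])]
crop(f,345,190,110,90,7,"pics/g.png",L)
E
```

```text
lift 25.59 [0.4288 0.044  0.1345] F [ 0.3  0.3 -1.5] T [0.01 0.06 0.02] gap 0.125 gf 50.9 q6 -0.05
over 27.87 [ 0.4612 -0.2731  0.135 ] F [ 0.5  0.3 -1.5] T [0.02 0.01 0.03] gap 0.12 gf 50.9 q6 -0.65
hover 28.98 [ 0.4616 -0.2741  0.0585] F [ 0.3  0.4 -2.1] T [ 0.05  0.1  -0.  ] gap 0.123 gf 50.9 q6 -0.65
```

View pics/g.png

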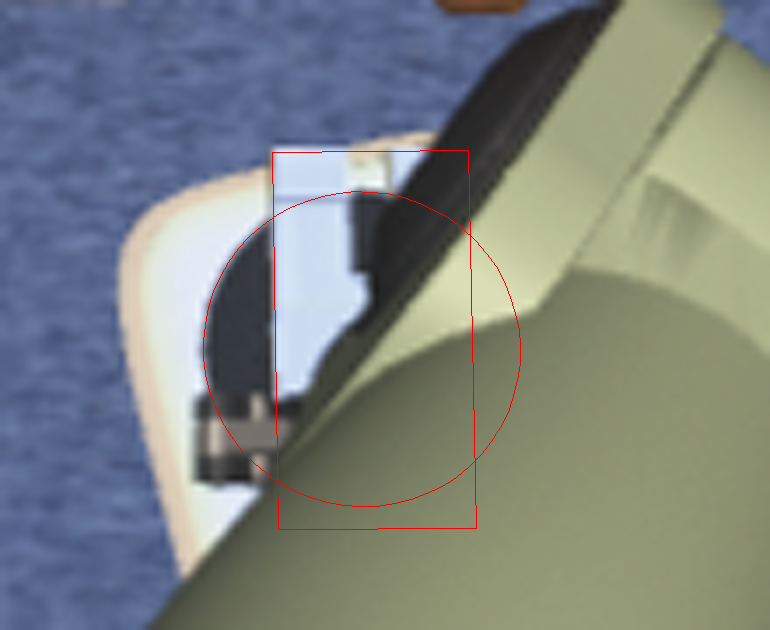

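The held plate matches the prediction: left edge at column 270, far edge at row 147, within 1 mm. Now I'll lower it gently.

```bash
python3 - <<'E'
from h import *
a=TH+np.pi; d=np.array([np.cos(TH),np.sin(TH)])
t=np.array([.4985,-.2745])-.038*d
move_l([*t,.047],.04);st()
sleep(.3)
print(move_l([*t,.0415],.006,until_force=2.5));st("down")
grab(20);st();let_go();st("open")
move_l([*t,.14],.1);st("up")
movep([.30,-.33,.28],rv(a));st()
f=grab_frame("top");c=[.4992,-.2745]
L=[np.array([[c[0]+d[0]*u-d[1]*v,c[1]+d[1]*u+d[0]*v,.04] for u,v in((-.058,-.03),(.058,-.03),(.058,.03),(-.058,.03),(-.058,-.03))]),
 np.array([[c[0]+.0495*np.cos(t),c[1]+.0495*np.sin(t),.03] for t in np.linspace(0,6.3,60)])]
crop(f,345,190,110,90,7,"pics/i.png",L);cv2.imwrite("pics/i_full.png",f["img"][:,:,::-1])
E
```

```text
29.45 [ 0.4602 -0.2735  0.0466] F [ 0.2  0.4 -1.5] T [-0.02  0.09  0.02] gap 0.124 gf 50.9 q6 -0.65
True
down 30.39 [ 0.4604 -0.2737  0.0432] F [ 0.5 -0.1  5.2] T [-0.    0.03  0.  ] gap 0.123 gf 51.8 q6 -0.65
 30.61 [ 0.4604 -0.2737  0.0432] F [0.1 0.3 5.9] T [-0.01  0.02 -0.01] gap 0.122 gf 51.9 q6 -0.65
open 31.32 [ 0.4595 -0.273   0.0423] F [-1.1  0.1  0.8] T [ 0.05  0.01 -0.01] gap 0.999 gf 0.0 q6 -0.65
up 32.45 [ 0.46   -0.2734  0.1394] F [0.3 0.2 0.2] T [ 0.03 -0.03  0.04] gap 0.999 gf 0.0 q6 -0.65
 33.33 [ 0.3003 -0.3297  0.2791] F [ 0.6 -0.1  0.9] T [ 0.02  0.02 -0.04] gap 0.996 gf 0.0 q6 -0.98
```

View pics/i.png

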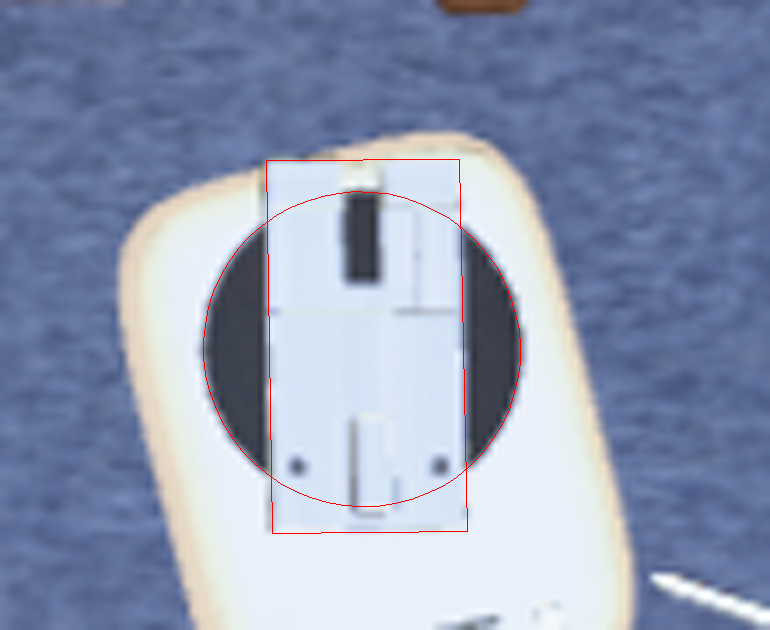

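The plate lies flat and centred on the platform within about 1 mm of the overlay, and the gripper is clear. I'll hand in.

```bash
python3 -c "
from cell import *
print(sign_off())"
```

```text
the job is handed in; nothing more can be done
None
```

The job is handed in: I turned the engraved knob clockwise to about 2.85 rad, past the 2.3 needed, and drew its plate out with no sign of binding. The plate now lies flat on the scale platform, about 1 mm off centre, after roughly 33 s. I didn't touch the plain knob, its plate or the loose items.

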